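# Find the full chopstick canister by weight and show it to the customer

## Robot

A 6-joint arm with a two-finger parallel gripper is mounted at the origin on the work surface. World frame = base frame: x ahead of the robot, y to its left, z up, the work surface at z = 0. Lengths are in m, angles in rad, forces in N, time in s.
With the tool pointing down it reaches from about 0.375 to 0.9 m from the base axis. Payload 3.1 kg.
Tool frame: the origin (TCP) lies midway between the tips of the shut fingers; the grasp point (between the pads) lies 19 mm behind it (manip.grasp_offset is the distance from the TCP to the grasp point, in m); z points along the fingers, y is the line along which they close (so a half turn about z gives the same grasp; the last joint's range is limited). The gripper opens to 85 mm and grips with 20 to 120 N. Pads are 22 mm wide; open, the fingers measure 114 mm over their backs; the gripper's body (76 mm by 85 mm) begins 54 mm behind the grasp point. The pads swing forward as they close: fully open they stand 13 mm farther back than shut.
Start: joints at [-1.401, 0.527, 1.433, -0, 1.181, -0.178], TCP at [0.214, -0.587, 0.231] pointing down, gripper open.
Joint ranges: [-3.08, 3.08], [-0.75, 2.2], [0.22, 2.44], [-1.43, 4.57], [0, 2.65], [-2.85, 2.85]. Speed limits (rad/s): [2.79, 2.79, 3.14, 3.14, 3.14, 3.14].

## Interface

Orientations are given as a unit quaternion [x, y, z, w].
In Python, from station import sensors, cams, order, manip gives the robot as it stands.
- The arm moves only by the tool move_arm, never from a script. Its argument "targets" is a list of rows, each an object of numbers: "dx", "dy", "dz": the shift along the world's x, y, z normalised to -1 to 1, where 1 is 25 mm; "rx", "ry", "rz": the turn, a rotation vector about the world's x, y, z normalised to -1 to 1, where 1 is 30 degrees. A call has exactly 10 rows; each row shifts and turns the commanded pose from where the row before left it; what a row does not reach is not made up. A row lasts 1/8 s, in which the tool goes at most 62.5 mm and 10.7 degrees, less where a joint would pass 70% of its speed; a pose out of reach is approached as far as the arm can. A call with a number of a shift or a turn outside -1 to 1 is refused whole. A call with a gripper value outside its range is refused whole. "claw" is the opening in per cent of the stroke, from 0 (shut) to 100 (fully open), set as the call begins (left out, the last holds). The fingers move at their own pace and stop on an object; "newtons" is the grip in N (left out, the last holds). Time passes only in rows, so rows that do not move let the fingers close, or fill a call up. It gives the time, the measured TCP pose, the force, the opening and the grip force at its end, in the units of the state.
- sensors.sense(): the state, without advancing time (a new reading comes with each control period).
- cams.snapshot(name): name is "scene" or "top" or "wrist"; returns the picture (420x560x3 uint8, red, green, blue); there is no depth.
- cams.camera_model(name): a dict with "fx", "fy", "cx", "cy" (pixels), "extrinsics" (4x4, takes a point from world to camera coordinates). Camera axes: x right, y down, z forward; pixel columns grow to the right and rows downward; lengths in m; the calibration is good to about 2 mm. A picture is of the moment at which its call begins: read the wrist's pose just before it. camera_model takes no time and is no camera call; for the wrist camera it gives the pose at the moment of the call.
- order.sign_off(): hands the job in; it is judged then, once.
The state is a dict: "t": time; "q": joint angles; "qd": joint speeds; "tau": joint torques, N m; "tcp_pos": TCP position; "tool_rot": TCP orientation; "force": force on the tool from outside, world axes, zero at the start; "ft_torque": the same for the moment, N m; "finger_gap": opening from 0.0 (shut) to 1.0 (fully open); "gripper_force": force on a finger pad.
Only numpy, scipy, OpenCV 4.12 (cv2) and the standard library are available. Lean on these libraries where they do the work, as an engineer would, in place of code of your own. Each camera call takes 0.05 s, during which the arm holds its last target. There are 200 camera calls.

## Task

One of the two bamboo chopstick canisters in the wooden tray is full and the other nearly empty: lift the red-lidded one clear of the tray to feel its weight and stand it back upright in the tray, then lift the green-lidded one clear to feel its weight. Finish while still holding the heavier of the two in the gripper, upright and still above the middle of the blue mat, its underside 10 to 25 cm above the mat, with the lighter one standing upright in the tray. Do not tip a canister over, and leave the stick bundle, the sanding block and the mug where they are.

Things in the scene. Friction and masses are not known exactly. Their poses are not given: they have to be found in the camera images.
- red_mid (a point): upright closed round bamboo canister with a red lid and a red band round its middle, 58 mm in diameter, 130 mm tall, standing in the tray; this point is on its axis, half-way up (65 mm above its underside), z along the axis towards the lid. Outwardly the two canisters differ only in colour. Either may be the full one; it weighs at least 150 g more than the other. Both weigh 150 to 700 g. Grips on the lid or the tube of 30 to 60 N are harmless and hold it
- green_mid (a point): upright closed round bamboo canister with a green lid and a green band round its middle, 58 mm in diameter, 130 mm tall, standing in the tray; this point is on its axis, half-way up (65 mm above its underside), z along the axis towards the lid. Outwardly the two canisters differ only in colour. Either may be the full one; it weighs at least 150 g more than the other. Both weigh 150 to 700 g. Grips on the lid or the tube of 30 to 60 N are harmless and hold it
- tray_floor (a point): centre of the floor (its upper face, 6 mm above the table) of the fixed shallow wooden tray in which the canisters stand about 160 mm apart; outside 170 mm (its x) by 330 mm (its y), walls 6 mm thick with their top 22 mm above the table; z up
- mat_top (a point): centre of the upper face of the fixed square blue plastic mat, 160 mm by 160 mm, 4 mm thick, lying on the table beside the tray; z up
- bundle: bystander: loose bundle of bamboo sticks, 200 mm long (along its x), 25 mm thick, lying on the table; origin at the middle of its underside
- sander: bystander: loose sanding block of cork on a red-brown base, 50 mm (its x) by 100 mm (its y) by 32 mm tall; origin at the centre of its underside
- mug: bystander: loose white mug, 72 mm in diameter, 85 mm tall, handle at its +y; origin at the centre of its underside
There are look-alikes about, which are no part of the job. What is shaped like the part that bears green_mid but turquoise or yellow is not meant.

How it is judged:
On the way, in this order (a step that is already met when the one before it is completed fails the run):
1. the red-lidded canister is lifted clear of the tray in the fingers (contact force between red and the fingers above 1 N and contact force between red and tray below 0.05 N and height (world z) of red_mid above 0.085 m and angle between red_mid's own z axis and vertical below 0.4 rad), for 0.2 s.
2. the red-lidded canister stands upright in the tray, let go (x of red_mid in the frame of tray_floor between -0.065 and 0.065 m and y of red_mid in the frame of tray_floor between -0.145 and 0.145 m and z of red_mid in the frame of tray_floor below 0.072 m and angle between red_mid's own z axis and vertical below 0.12 rad and contact force between red and the fingers below 0.05 N), for 0.2 s.
3. the green-lidded canister is lifted clear of the tray in the fingers (contact force between green and the fingers above 1 N and contact force between green and tray below 0.05 N and height (world z) of green_mid above 0.085 m and angle between green_mid's own z axis and vertical below 0.4 rad), for 0.2 s.
At the end, for the whole second after the job is handed in: The heavier canister is held by the fingers alone within 60 mm of the mat's centre, its middle 15 to 36 cm above the table, within 0.2 rad of upright, still; the other stands upright and untouched in the tray, its weight there (under 3.7 N) showing it is the light one (((contact force between red and the fingers above 2 N and horizontal distance between red_mid and mat_top below 0.06 m and height (world z) of red_mid between 0.15 and 0.36 m and angle between red_mid's own z axis and vertical below 0.2 rad and linear speed of red below 0.03 m/s and contact force between red and tray below 0.05 N and contact force between red and green below 0.05 N and contact force between red and bundle below 0.05 N and contact force between red and sander below 0.05 N and contact force between red and mug below 0.05 N and (x of green_mid in the frame of tray_floor between -0.065 and 0.065 m and y of green_mid in the frame of tray_floor between -0.145 and 0.145 m and z of green_mid in the frame of tray_floor below 0.072 m and angle between green_mid's own z axis and vertical below 0.12 rad and contact force between green and the fingers below 0.05 N) and linear speed of green below 0.02 m/s and contact force between green and tray between 1 and 3.7 N) or (contact force between green and the fingers above 2 N and horizontal distance between green_mid and mat_top below 0.06 m and height (world z) of green_mid between 0.15 and 0.36 m and angle between green_mid's own z axis and vertical below 0.2 rad and linear speed of green below 0.03 m/s and contact force between green and tray below 0.05 N and contact force between green and red below 0.05 N and contact force between green and bundle below 0.05 N and contact force between green and sander below 0.05 N and contact force between green and mug below 0.05 N and (x of red_mid in the frame of tray_floor between -0.065 and 0.065 m and y of red_mid in the frame of tray_floor between -0.145 and 0.145 m and z of red_mid in the frame of tray_floor below 0.072 m and angle between red_mid's own z axis and vertical below 0.12 rad and contact force between red and the fingers below 0.05 N) and linear speed of red below 0.02 m/s and contact force between red and tray between 1 and 3.7 N))); the arm keeps its last pose, push and grip.
It fails at once if the stick bundle is moved by more than 30 mm (distance of bundle from where it was at the start of the episode above 0.03 m).
It fails at once if the sanding block is moved by more than 30 mm (distance of sander from where it was at the start of the episode above 0.03 m).
It fails at once if the mug is moved by more than 30 mm (distance of mug from where it was at the start of the episode above 0.03 m).
It fails at once if the red-lidded canister is tipped over (angle between red_mid's own z axis and vertical above 0.7 rad).
It fails at once if the green-lidded canister is tipped over (angle between green_mid's own z axis and vertical above 0.7 rad).
It also fails if it takes over 72 s, if anything falls off the work surface, if the arm or the gripper's body presses on something with over 40 N, if the wrist force passes 120 N, or if a joint passes its speed limit or range.

## Working session

There is one attempt and no reset: what is moved stays moved. The work goes in short steps, Python scripts to look and compute and a tool call to move; the robot and the scene stay as the last step left them, time stands still between calls to the robot, and variables do not carry over. Pictures are saved under pics/ and viewed, at most 10 in all, crops included, and the job is handed in when it is done.

Besides the shell and the picture viewer there is one more tool, called by a JSON object that holds its "api" and its "payload". move_arm: Moves the arm, as the interface text tells. Scaled input: -1 to 1 covers 25 mm each way for a shift and 30 degrees each way for a turn. Its arguments: {"type":"object","properties":{"targets":{"type":"array"},"claw":{"type":"number"},"newtons":{"type":"number"}},"required":["targets"]}

```bash
mkdir -p pics && python3 - <<'E'
from station import sensors,cams,order,manip
import cv2
for n in("scene","top"):
    cv2.imwrite(f"pics/{n}0.png",cams.snapshot(n)[...,::-1])
    m=cams.camera_model(n);print(n,m["fx"],m["fy"],m["cx"],m["cy"],m["extrinsics"])
s=sensors.sense();print({k:s[k] for k in("t","tcp_pos","tool_rot","force","finger_gap")},manip.grasp_offset)
E
```

```text
scene 500.31187464331686 500.31187464331686 286.0456526070972 216.89112246475244 [[-0.65547198  0.75498763  0.01871244  0.36993017]
 [ 0.47335964  0.43001979 -0.76877411 -0.20454762]
 [-0.58846166 -0.49505218 -0.6392466   1.45680124]
 [ 0.          0.          0.          1.        ]]
top 401.92795868759214 401.92795868759214 279.1863849428386 206.22617318839303 [[ 0.01334146 -0.99977266 -0.01663201 -0.02158089]
 [-0.99418413 -0.01148554 -0.10707937  0.5786988 ]
 [ 0.106864    0.01796388 -0.99411135  1.00825005]
 [ 0.          0.          0.          1.        ]]
{'t': 0.1, 'tcp_pos': array([ 0.21352892, -0.58670215,  0.23041676]), 'tool_rot': array([ 9.84831568e-01,  1.73510243e-01,  9.35561687e-06, -9.89220297e-04]), 'force': array([-0.53216545,  0.32337635,  0.72313149]), 'finger_gap': 1.0009773460438616} 0.0187
```

View pics/scene0.png

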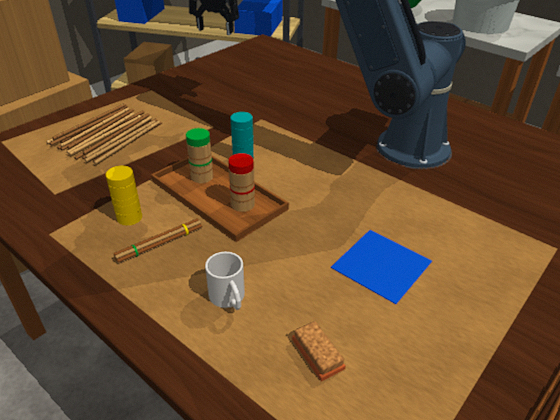

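View pics/top0.png

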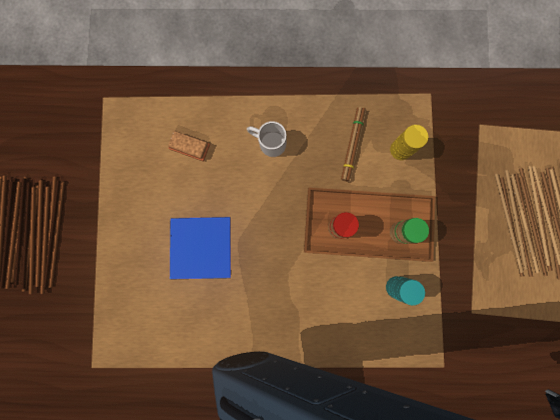

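The scene camera shows the red lid at (241,163), the green lid at (198,136), a turquoise canister at (242,125) and a yellow one at (122,180). In the top view they are at red (346,225), green (416,231), turquoise (405,291) and yellow (416,137). Red and green are the ones meant: both stand in the tray and have bamboo tubes with coloured bands. Turquoise and yellow stand outside the tray and are plain coloured. I'll confirm this with a crop while measuring.

```bash
cat >h.py <<'E'
import numpy as np,cv2
from station import sensors,cams,manip
def ray(m,u,v):
    E=np.array(m["extrinsics"]);R,t=E[:3,:3],E[:3,3]
    return -R.T@t,R.T@np.array([(u-m["cx"])/m["fx"],(v-m["cy"])/m["fy"],1])
def plane(m,u,v,z):
    c,d=ray(m,u,v);return c+d*(z-c[2])/d[2]
H={"red":[(0,6),(174,180)],"green":[(50,75)],"blue":[(105,125)],"cyan":[(85,97)],"yellow":[(25,32)]}
def blobs(img,col,smin=150,vmin=60,amin=60):
    h=cv2.cvtColor(img,cv2.COLOR_RGB2HSV);k=sum(cv2.inRange(h,(a,smin,vmin),(b,255,255)) for a,b in H[col])
    n,l,st,_=cv2.connectedComponentsWithStats(k)
    return [cv2.findContours((l==i).astype('uint8'),cv2.RETR_EXTERNAL,cv2.CHAIN_APPROX_NONE)[0][0] for i in range(1,n) if st[i,4]>=amin]
def onplane(m,c,z):
    P=np.array([plane(m,u,v,z)[:2] for u,v in c[:,0].astype(float)],np.float32);return P
E
python3 - <<'E'
from h import *
S=cv2.imread("pics/scene0.png");T=cv2.imread("pics/top0.png")
for n,I in(("scene",S),("top",T)):
    m=cams.camera_model(n)
    for col,z in(("red",.136),("green",.136),("blue",.004)):
        for c in blobs(I[...,::-1].copy(),col):
            P=onplane(m,c,z);print(n,col,cv2.boundingRect(c),cv2.contourArea(c),"circ",np.round(cv2.minEnclosingCircle(P),4) if 0 else cv2.minEnclosingCircle(P),"rect",cv2.minAreaRect(P))
m=cams.camera_model("top")
for u,v in((309,188),(435,196),(433,261),(305,251)):print("tray",plane(m,u,v,.022).round(3))
for u,v in((270,139),(250,130)):print("mug",plane(m,u,v,.085).round(3))
for u,v,z in((405,291,.13),(416,137,.13),(360,109,.02),(347,180,.02),(190,145,.03)):print(plane(m,u,v,z).round(3))
c=cv2.hconcat([cv2.resize(S[100:240,150:290],(400,400)),cv2.resize(T[170:310,300:440],(400,400))]);cv2.imwrite("pics/crop.png",c)
E
```

```text
scene red (229, 153, 24, 21) 403.5 circ ((0.5383785367012024, -0.1586119830608368), 0.04209364205598831) rect ((0.5405724048614502, -0.16098889708518982), (0.08173982799053192, 0.05270501226186752), 43.95746994018555)
scene green (186, 128, 24, 19) 341.0 circ ((0.5313658714294434, -0.3185957074165344), 0.04338544234633446) rect ((0.530595064163208, -0.31789451837539673), (0.08584877848625183, 0.05595039576292038), 47.70625305175781)
scene blue (115, 0, 49, 24) 872.5 circ ((-0.1645292192697525, -1.5763579607009888), 0.1915765255689621) rect ((-0.17606188356876373, -1.5566526651382446), (0.35071027278900146, 0.22967417538166046), 51.64369583129883)
scene blue (235, 0, 48, 36) 1398.0 circ ((-0.5353174805641174, -1.0899205207824707), 0.25166457891464233) rect ((-0.5141710042953491, -1.1045269966125488), (0.4872059226036072, 0.21650663018226624), 41.3204231262207)
scene blue (331, 230, 101, 74) 3731.5 circ ((0.47489991784095764, 0.19461028277873993), 0.11046948283910751) rect ((0.4751706123352051, 0.19470003247261047), (0.15787991881370544, 0.15799149870872498), 1.8986976146697998)
top re
[... 216 characters left out ...]
n (405, 218, 23, 24) 406.0 circ ((0.5165748596191406, -0.32979074120521545), 0.027781106531620026) rect ((0.5174642205238342, -0.33099979162216187), (0.050218746066093445, 0.053242530673742294), 88.8541030883789)
top blue (170, 217, 60, 62) 3452.0 circ ((0.4693543314933777, 0.19387605786323547), 0.10955487191677094) rect ((0.470634788274765, 0.19426317512989044), (0.15711866319179535, 0.1563412994146347), 1.9340852499008179)
tray [ 0.629 -0.092  0.022]
tray [ 0.611 -0.419  0.022]
tray [ 0.444 -0.409  0.022]
tray [ 0.465 -0.082  0.022]
mug [0.742 0.01  0.085]
mug [0.764 0.06  0.085]
[ 0.378 -0.305  0.13 ]
[ 0.737 -0.338  0.13 ]
[ 0.844 -0.227  0.02 ]
[ 0.651 -0.191  0.02 ]
[0.739 0.223 0.03 ]
```

View pics/crop.png

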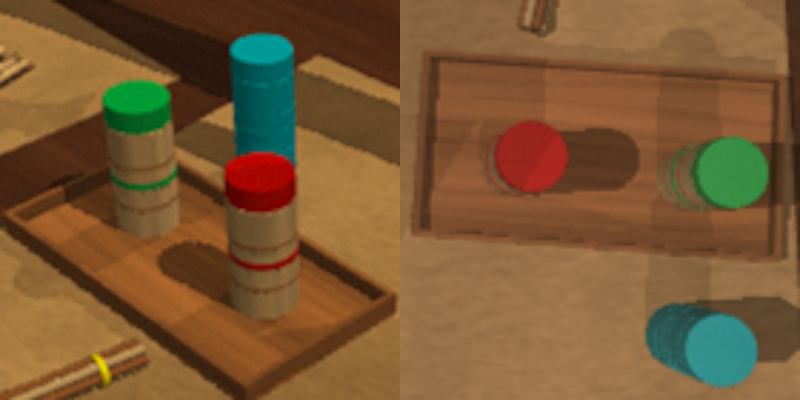

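The crop confirms it: the red- and green-lidded bamboo canisters in the tray are the right ones, and the turquoise one outside the tray is not. Red's axis is at (0.528,-0.170), green's at (0.517,-0.330) and the mat's centre at (0.473,0.194). I'm moving above red now.

{"api": "move_arm", "payload": {"targets": [{"dx": 0.63,"dy": 0.83},{"dx": 0.63,"dy": 0.83},{"dx": 0.63,"dy": 0.83},{"dx": 0.63,"dy": 0.83},{"dx": 0.63,"dy": 0.83},{"dx": 0.63,"dy": 0.83},{"dx": 0.63,"dy": 0.83},{"dx": 0.63,"dy": 0.83},{"dx": 0.63,"dy": 0.83},{"dx": 0.63,"dy": 0.83}], "claw": 100, "newtons": 45}}

```text
schema error: expected keys dx, dy, dz, rx, ry, rz
```

{"api": "move_arm", "payload": {"targets": [{"dx": 0.63,"dy": 0.83},{"dx": 0.63,"dy": 0.83},{"dx": 0.63,"dy": 0.83},{"dx": 0.63,"dy": 0.83},{"dx": 0.63,"dy": 0.83},{"dx": 0.63,"dy": 0.83},{"dx": 0.63,"dy": 0.83},{"dx": 0.63,"dy": 0.83},{"dx": 0.63,"dy": 0.84},{"dx": 0.63,"dy": 0.84}]}}

```text
schema error: expected keys dx, dy, dz, rx, ry, rz
```

All keys are required.

{"api": "move_arm", "payload": {"targets": [{"dx": 0.63,"dy": 0.83,"dz": 0,"rx": 0,"ry": 0,"rz": 0},{"dx": 0.63,"dy": 0.83,"dz": 0,"rx": 0,"ry": 0,"rz": 0},{"dx": 0.63,"dy": 0.83,"dz": 0,"rx": 0,"ry": 0,"rz": 0},{"dx": 0.63,"dy": 0.83,"dz": 0,"rx": 0,"ry": 0,"rz": 0},{"dx": 0.63,"dy": 0.83,"dz": 0,"rx": 0,"ry": 0,"rz": 0},{"dx": 0.63,"dy": 0.83,"dz": 0,"rx": 0,"ry": 0,"rz": 0},{"dx": 0.63,"dy": 0.83,"dz": 0,"rx": 0,"ry": 0,"rz": 0},{"dx": 0.63,"dy": 0.83,"dz": 0,"rx": 0,"ry": 0,"rz": 0},{"dx": 0.63,"dy": 0.83,"dz": 0,"rx": 0,"ry": 0,"rz": 0},{"dx": 0.63,"dy": 0.83,"dz": 0,"rx": 0,"ry": 0,"rz": 0}], "claw": 100, "newtons": 45}}

```text
t: 1.35
tcp_pos: [0.3722, -0.3779, 0.2315]
tool_rot: [0.985, 0.174, 0.0, 0.0]
force: [0.2, -0.4, 0.9]
finger_gap: 0.996
gripper_force: 0.0
```

{"api": "move_arm", "payload": {"targets": [{"dx": 0.63,"dy": 0.83,"dz": 0,"rx": 0,"ry": 0,"rz": 0},{"dx": 0.63,"dy": 0.83,"dz": 0,"rx": 0,"ry": 0,"rz": 0},{"dx": 0.63,"dy": 0.83,"dz": 0,"rx": 0,"ry": 0,"rz": 0},{"dx": 0.63,"dy": 0.83,"dz": 0,"rx": 0,"ry": 0,"rz": 0},{"dx": 0.63,"dy": 0.83,"dz": 0,"rx": 0,"ry": 0,"rz": 0},{"dx": 0.63,"dy": 0.83,"dz": 0,"rx": 0,"ry": 0,"rz": 0},{"dx": 0.63,"dy": 0.83,"dz": 0,"rx": 0,"ry": 0,"rz": 0},{"dx": 0.63,"dy": 0.83,"dz": 0,"rx": 0,"ry": 0,"rz": 0},{"dx": 0.63,"dy": 0.83,"dz": 0,"rx": 0,"ry": 0,"rz": 0},{"dx": 0.63,"dy": 0.83,"dz": 0,"rx": 0,"ry": 0,"rz": 0}]}}

```text
t: 2.6
tcp_pos: [0.5291, -0.1702, 0.2315]
tool_rot: [0.985, 0.174, 0.0, 0.0]
force: [-0.1, -0.9, 0.1]
finger_gap: 1.002
gripper_force: 0.0
```

```bash
python3 - <<'E'
from h import *
m=cams.camera_model("wrist");I=cams.snapshot("wrist");cv2.imwrite("pics/w1.png",I[...,::-1])
for col in("red","green"):
    for c in blobs(I,col):
        P=onplane(m,c,.136);print(col,cv2.boundingRect(c),cv2.minEnclosingCircle(P))
E
```

```text
red (242, 174, 70, 71) ((0.5302627086639404, -0.16891078650951385), 0.03035116009414196)
green (431, 298, 25, 10) ((0.5027141571044922, -0.3362765908241272), 0.011809873394668102)
```

View pics/w1.png

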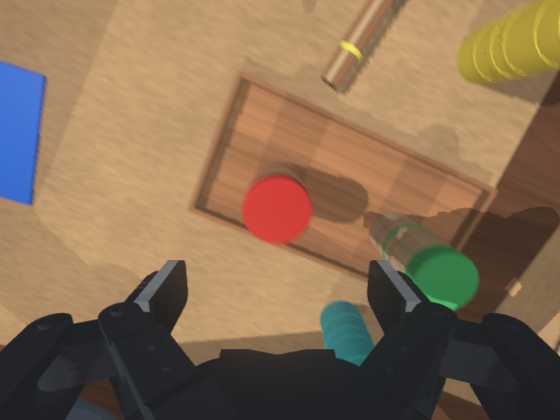

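The wrist view shows the red lid at (277,209), centred between the fingers, and its position agrees with the top view to 2 mm. I'll descend and grip.

{"api": "move_arm", "payload": {"targets": [{"dx": 0,"dy": 0,"dz": -0.73,"rx": 0,"ry": 0,"rz": 0},{"dx": 0,"dy": 0,"dz": -0.73,"rx": 0,"ry": 0,"rz": 0},{"dx": 0,"dy": 0,"dz": -0.73,"rx": 0,"ry": 0,"rz": 0},{"dx": 0,"dy": 0,"dz": -0.73,"rx": 0,"ry": 0,"rz": 0},{"dx": 0,"dy": 0,"dz": -0.73,"rx": 0,"ry": 0,"rz": 0},{"dx": 0,"dy": 0,"dz": -0.73,"rx": 0,"ry": 0,"rz": 0},{"dx": 0,"dy": 0,"dz": -0.73,"rx": 0,"ry": 0,"rz": 0},{"dx": 0,"dy": 0,"dz": -0.73,"rx": 0,"ry": 0,"rz": 0},{"dx": 0,"dy": 0,"dz": 0,"rx": 0,"ry": 0,"rz": 0},{"dx": 0,"dy": 0,"dz": 0,"rx": 0,"ry": 0,"rz": 0}]}}

```text
t: 3.9
tcp_pos: [0.529, -0.1721, 0.086]
tool_rot: [0.985, 0.174, 0.0, 0.0]
force: [0.3, 0.2, 0.4]
finger_gap: 1.002
gripper_force: 0.0
```

{"api": "move_arm", "payload": {"targets": [{"dx": 0,"dy": 0,"dz": 0,"rx": 0,"ry": 0,"rz": 0},{"dx": 0,"dy": 0,"dz": 0,"rx": 0,"ry": 0,"rz": 0},{"dx": 0,"dy": 0,"dz": 0,"rx": 0,"ry": 0,"rz": 0},{"dx": 0,"dy": 0,"dz": 0,"rx": 0,"ry": 0,"rz": 0},{"dx": 0,"dy": 0,"dz": 0,"rx": 0,"ry": 0,"rz": 0},{"dx": 0,"dy": 0,"dz": 0,"rx": 0,"ry": 0,"rz": 0},{"dx": 0,"dy": 0,"dz": 0,"rx": 0,"ry": 0,"rz": 0},{"dx": 0,"dy": 0,"dz": 0,"rx": 0,"ry": 0,"rz": 0},{"dx": 0,"dy": 0,"dz": 0,"rx": 0,"ry": 0,"rz": 0},{"dx": 0,"dy": 0,"dz": 0,"rx": 0,"ry": 0,"rz": 0}], "claw": 0, "newtons": 45}}

```text
t: 5.15
tcp_pos: [0.529, -0.1722, 0.0865]
tool_rot: [0.985, 0.173, 0.001, 0.0]
force: [-0.5, 1.8, 6.0]
finger_gap: 0.67
gripper_force: 47.6
```

{"api": "move_arm", "payload": {"targets": [{"dx": 0,"dy": 0,"dz": 0.3,"rx": 0,"ry": 0,"rz": 0},{"dx": 0,"dy": 0,"dz": 0.3,"rx": 0,"ry": 0,"rz": 0},{"dx": 0,"dy": 0,"dz": 0.3,"rx": 0,"ry": 0,"rz": 0},{"dx": 0,"dy": 0,"dz": 0.3,"rx": 0,"ry": 0,"rz": 0},{"dx": 0,"dy": 0,"dz": 0.3,"rx": 0,"ry": 0,"rz": 0},{"dx": 0,"dy": 0,"dz": 0.3,"rx": 0,"ry": 0,"rz": 0},{"dx": 0,"dy": 0,"dz": 0,"rx": 0,"ry": 0,"rz": 0},{"dx": 0,"dy": 0,"dz": 0,"rx": 0,"ry": 0,"rz": 0},{"dx": 0,"dy": 0,"dz": 0,"rx": 0,"ry": 0,"rz": 0},{"dx": 0,"dy": 0,"dz": 0,"rx": 0,"ry": 0,"rz": 0}]}}

```text
t: 6.4
tcp_pos: [0.5285, -0.1722, 0.13]
tool_rot: [0.985, 0.174, -0.0, -0.0]
force: [-0.2, -0.6, -2.5]
finger_gap: 0.671
gripper_force: 48.8
```

{"api": "move_arm", "payload": {"targets": [{"dx": 0,"dy": 0,"dz": 0,"rx": 0,"ry": 0,"rz": 0},{"dx": 0,"dy": 0,"dz": 0,"rx": 0,"ry": 0,"rz": 0},{"dx": 0,"dy": 0,"dz": 0,"rx": 0,"ry": 0,"rz": 0},{"dx": 0,"dy": 0,"dz": 0,"rx": 0,"ry": 0,"rz": 0},{"dx": 0,"dy": 0,"dz": 0,"rx": 0,"ry": 0,"rz": 0},{"dx": 0,"dy": 0,"dz": 0,"rx": 0,"ry": 0,"rz": 0},{"dx": 0,"dy": 0,"dz": 0,"rx": 0,"ry": 0,"rz": 0},{"dx": 0,"dy": 0,"dz": 0,"rx": 0,"ry": 0,"rz": 0},{"dx": 0,"dy": 0,"dz": 0,"rx": 0,"ry": 0,"rz": 0},{"dx": 0,"dy": 0,"dz": 0,"rx": 0,"ry": 0,"rz": 0}]}}

```text
t: 7.65
tcp_pos: [0.5286, -0.1723, 0.1303]
tool_rot: [0.985, 0.174, -0.0, 0.0]
force: [-0.2, -0.7, -2.9]
finger_gap: 0.672
gripper_force: 48.8
```

```bash
cat >w.py <<'E'
from h import *
F=[]
for i in range(12):
    cams.snapshot("top") if i<11 else None
    s=sensors.sense();F.append(np.r_[s["force"],s["ft_torque"],s["tau"]])
print(s["t"],s["tcp_pos"],np.mean(F,0).round(2),np.std(F,0).round(2))
cv2.imwrite("pics/lift_%d.png"%(s["t"]*10),cams.snapshot("scene")[100:310,100:380,::-1])
E
python3 w.py; ls pics
```

```text
8.2 [ 0.52862754 -0.17230161  0.13031145] [-7.000e-02  1.000e-02 -2.560e+00 -1.000e-02  1.000e-02 -0.000e+00
  0.000e+00 -4.257e+01 -1.317e+01  0.000e+00  0.000e+00 -0.000e+00] [0.38 0.61 0.5  0.03 0.03 0.02 0.   0.   0.   0.   0.   0.  ]
crop.png
lift_82.png
scene0.png
top0.png
w1.png
```

Red weighs about 2.6 N in the fingers. I'll lower it back and let go.

{"api": "move_arm", "payload": {"targets": [{"dx": 0,"dy": 0,"dz": -0.4,"rx": 0,"ry": 0,"rz": 0},{"dx": 0,"dy": 0,"dz": -0.4,"rx": 0,"ry": 0,"rz": 0},{"dx": 0,"dy": 0,"dz": -0.4,"rx": 0,"ry": 0,"rz": 0},{"dx": 0,"dy": 0,"dz": -0.2,"rx": 0,"ry": 0,"rz": 0},{"dx": 0,"dy": 0,"dz": -0.1,"rx": 0,"ry": 0,"rz": 0},{"dx": 0,"dy": 0,"dz": -0.1,"rx": 0,"ry": 0,"rz": 0},{"dx": 0,"dy": 0,"dz": -0.1,"rx": 0,"ry": 0,"rz": 0},{"dx": 0,"dy": 0,"dz": -0.1,"rx": 0,"ry": 0,"rz": 0},{"dx": 0,"dy": 0,"dz": 0,"rx": 0,"ry": 0,"rz": 0},{"dx": 0,"dy": 0,"dz": 0,"rx": 0,"ry": 0,"rz": 0}]}}

```text
t: 9.5
tcp_pos: [0.5289, -0.1724, 0.0865]
tool_rot: [0.985, 0.174, 0.0, 0.0]
force: [-1.4, 1.0, 6.7]
finger_gap: 0.674
gripper_force: 49.3
```

{"api": "move_arm", "payload": {"targets": [{"dx": 0,"dy": 0,"dz": 0,"rx": 0,"ry": 0,"rz": 0},{"dx": 0,"dy": 0,"dz": 0,"rx": 0,"ry": 0,"rz": 0},{"dx": 0,"dy": 0,"dz": 0,"rx": 0,"ry": 0,"rz": 0},{"dx": 0,"dy": 0,"dz": 0,"rx": 0,"ry": 0,"rz": 0},{"dx": 0,"dy": 0,"dz": 0,"rx": 0,"ry": 0,"rz": 0},{"dx": 0,"dy": 0,"dz": 0,"rx": 0,"ry": 0,"rz": 0},{"dx": 0,"dy": 0,"dz": 0,"rx": 0,"ry": 0,"rz": 0},{"dx": 0,"dy": 0,"dz": 0,"rx": 0,"ry": 0,"rz": 0},{"dx": 0,"dy": 0,"dz": 0,"rx": 0,"ry": 0,"rz": 0},{"dx": 0,"dy": 0,"dz": 0,"rx": 0,"ry": 0,"rz": 0}], "claw": 100}}

```text
t: 10.75
tcp_pos: [0.5286, -0.1723, 0.0853]
tool_rot: [0.985, 0.174, -0.0, 0.0]
force: [0.1, 0.2, -0.3]
finger_gap: 1.0
gripper_force: 0.0
```

{"api": "move_arm", "payload": {"targets": [{"dx": 0,"dy": 0,"dz": 0.3,"rx": 0,"ry": 0,"rz": 0},{"dx": 0,"dy": 0,"dz": 0.5,"rx": 0,"ry": 0,"rz": 0},{"dx": 0,"dy": 0,"dz": 0.6,"rx": 0,"ry": 0,"rz": 0},{"dx": 0,"dy": 0,"dz": 0.8,"rx": 0,"ry": 0,"rz": 0},{"dx": 0,"dy": 0,"dz": 0.8,"rx": 0,"ry": 0,"rz": 0},{"dx": 0,"dy": 0,"dz": 0.8,"rx": 0,"ry": 0,"rz": 0},{"dx": 0,"dy": 0,"dz": 0.8,"rx": 0,"ry": 0,"rz": 0},{"dx": 0,"dy": 0,"dz": 0.8,"rx": 0,"ry": 0,"rz": 0},{"dx": 0,"dy": 0,"dz": 0.4,"rx": 0,"ry": 0,"rz": 0},{"dx": 0,"dy": 0,"dz": 0,"rx": 0,"ry": 0,"rz": 0}]}}

```text
t: 12.0
tcp_pos: [0.529, -0.1725, 0.2315]
tool_rot: [0.985, 0.174, 0.001, 0.001]
force: [0.3, -0.0, -0.5]
finger_gap: 0.996
gripper_force: 0.0
```

```bash
cat >look.py <<'E'
from h import *
print(sensors.sense()["tcp_pos"])
for n in("top","wrist"):
    m=cams.camera_model(n);I=cams.snapshot(n)
    for col in("red","green"):
        for c in blobs(I,col):
            P=onplane(m,c,.136);print(n,col,cv2.boundingRect(c),cv2.minEnclosingCircle(P))
cv2.imwrite("pics/s1.png",cams.snapshot("scene")[...,::-1])
E
python3 look.py
```

```text
[ 0.5290005  -0.1725138   0.23147708]
wrist red (241, 175, 70, 71) ((0.5298712253570557, -0.1708545833826065), 0.029808778315782547)
wrist green (429, 298, 29, 12) ((0.5009015798568726, -0.3379020690917969), 0.01375140342861414)
```

View pics/s1.png

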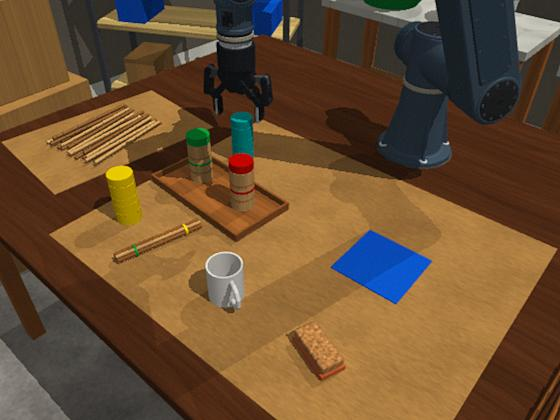

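The scene view shows the gripper raised above red. Red is standing upright in the tray at (241,183) with green beside it at (200,155), and nothing else has been disturbed. I'm going over green.

{"api": "move_arm", "payload": {"targets": [{"dx": -0.06,"dy": -0.79,"dz": 0,"rx": 0,"ry": 0,"rz": 0},{"dx": -0.06,"dy": -0.79,"dz": 0,"rx": 0,"ry": 0,"rz": 0},{"dx": -0.06,"dy": -0.79,"dz": 0,"rx": 0,"ry": 0,"rz": 0},{"dx": -0.06,"dy": -0.79,"dz": 0,"rx": 0,"ry": 0,"rz": 0},{"dx": -0.06,"dy": -0.79,"dz": 0,"rx": 0,"ry": 0,"rz": 0},{"dx": -0.06,"dy": -0.79,"dz": 0,"rx": 0,"ry": 0,"rz": 0},{"dx": -0.06,"dy": -0.79,"dz": 0,"rx": 0,"ry": 0,"rz": 0},{"dx": -0.06,"dy": -0.79,"dz": 0,"rx": 0,"ry": 0,"rz": 0},{"dx": 0,"dy": 0,"dz": 0,"rx": 0,"ry": 0,"rz": 0},{"dx": 0,"dy": 0,"dz": 0,"rx": 0,"ry": 0,"rz": 0}]}}

```text
t: 13.4
tcp_pos: [0.5165, -0.3299, 0.2301]
tool_rot: [0.985, 0.174, -0.0, -0.0]
force: [-0.7, 0.3, -0.6]
finger_gap: 1.002
gripper_force: 0.0
```

```bash
python3 look.py
```

```text
[ 0.51646691 -0.32985989  0.23014877]
top red (333, 212, 26, 26) ((0.5270493030548096, -0.16994021832942963), 0.029837029054760933)
top green (405, 218, 20, 14) ((0.5243908166885376, -0.32774507999420166), 0.02446597069501877)
wrist red (48, 89, 88, 79) ((0.5305173397064209, -0.17574480175971985), 0.03261731564998627)
wrist red (135, 99, 27, 58) ((0.5439085960388184, -0.21072551608085632), 0.020785018801689148)
```

```bash
python3 - <<'E'
from h import *
m=cams.camera_model("wrist");I=cams.snapshot("wrist");cv2.imwrite("pics/w2.png",I[...,::-1])
for c in blobs(I,"green",120,25):
    P=onplane(m,c,.136);print(cv2.boundingRect(c),cv2.contourArea(c),cv2.minEnclosingCircle(P))
E
```

```text
(247, 179, 69, 67) 3493.5 ((0.5179926753044128, -0.33161360025405884), 0.028301645070314407)
```

View pics/w2.png

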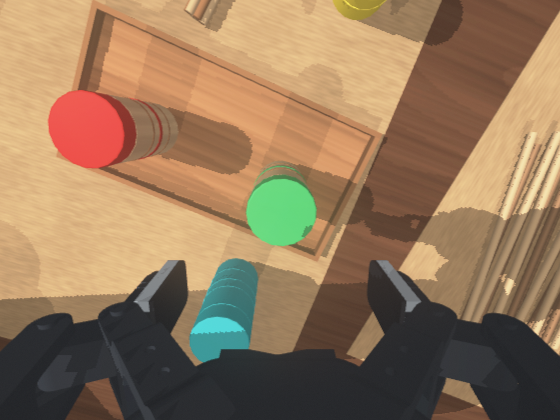

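The wrist view shows the green lid at (281,212) between the fingers, at (0.518,-0.332). Turquoise is at (220,340), outside the fingers' path. Descending and gripping.

{"api": "move_arm", "payload": {"targets": [{"dx": 0.06,"dy": -0.06,"dz": -0.72,"rx": 0,"ry": 0,"rz": 0},{"dx": 0,"dy": 0,"dz": -0.72,"rx": 0,"ry": 0,"rz": 0},{"dx": 0,"dy": 0,"dz": -0.72,"rx": 0,"ry": 0,"rz": 0},{"dx": 0,"dy": 0,"dz": -0.72,"rx": 0,"ry": 0,"rz": 0},{"dx": 0,"dy": 0,"dz": -0.72,"rx": 0,"ry": 0,"rz": 0},{"dx": 0,"dy": 0,"dz": -0.72,"rx": 0,"ry": 0,"rz": 0},{"dx": 0,"dy": 0,"dz": -0.72,"rx": 0,"ry": 0,"rz": 0},{"dx": 0,"dy": 0,"dz": -0.72,"rx": 0,"ry": 0,"rz": 0},{"dx": 0,"dy": 0,"dz": 0,"rx": 0,"ry": 0,"rz": 0},{"dx": 0,"dy": 0,"dz": 0,"rx": 0,"ry": 0,"rz": 0}]}}

```text
t: 14.85
tcp_pos: [0.5184, -0.3321, 0.0865]
tool_rot: [0.985, 0.174, 0.0, 0.0]
force: [-0.7, -0.4, 0.4]
finger_gap: 0.999
gripper_force: 0.0
```

{"api": "move_arm", "payload": {"targets": [{"dx": 0,"dy": 0,"dz": 0,"rx": 0,"ry": 0,"rz": 0},{"dx": 0,"dy": 0,"dz": 0,"rx": 0,"ry": 0,"rz": 0},{"dx": 0,"dy": 0,"dz": 0,"rx": 0,"ry": 0,"rz": 0},{"dx": 0,"dy": 0,"dz": 0,"rx": 0,"ry": 0,"rz": 0},{"dx": 0,"dy": 0,"dz": 0,"rx": 0,"ry": 0,"rz": 0},{"dx": 0,"dy": 0,"dz": 0,"rx": 0,"ry": 0,"rz": 0},{"dx": 0,"dy": 0,"dz": 0,"rx": 0,"ry": 0,"rz": 0},{"dx": 0,"dy": 0,"dz": 0,"rx": 0,"ry": 0,"rz": 0},{"dx": 0,"dy": 0,"dz": 0,"rx": 0,"ry": 0,"rz": 0},{"dx": 0,"dy": 0,"dz": 0,"rx": 0,"ry": 0,"rz": 0}], "claw": 0, "newtons": 50}}

```text
t: 16.1
tcp_pos: [0.5186, -0.3322, 0.0876]
tool_rot: [0.985, 0.173, 0.001, 0.001]
force: [0.0, 0.2, 6.2]
finger_gap: 0.671
gripper_force: 54.6
```

{"api": "move_arm", "payload": {"targets": [{"dx": 0,"dy": 0,"dz": 0.3,"rx": 0,"ry": 0,"rz": 0},{"dx": 0,"dy": 0,"dz": 0.3,"rx": 0,"ry": 0,"rz": 0},{"dx": 0,"dy": 0,"dz": 0.3,"rx": 0,"ry": 0,"rz": 0},{"dx": 0,"dy": 0,"dz": 0.3,"rx": 0,"ry": 0,"rz": 0},{"dx": 0,"dy": 0,"dz": 0.3,"rx": 0,"ry": 0,"rz": 0},{"dx": 0,"dy": 0,"dz": 0.3,"rx": 0,"ry": 0,"rz": 0},{"dx": 0,"dy": 0,"dz": 0,"rx": 0,"ry": 0,"rz": 0},{"dx": 0,"dy": 0,"dz": 0,"rx": 0,"ry": 0,"rz": 0},{"dx": 0,"dy": 0,"dz": 0,"rx": 0,"ry": 0,"rz": 0},{"dx": 0,"dy": 0,"dz": 0,"rx": 0,"ry": 0,"rz": 0}]}}

```text
t: 17.35
tcp_pos: [0.518, -0.3317, 0.131]
tool_rot: [0.985, 0.174, -0.0, -0.0]
force: [-0.1, -0.7, -5.9]
finger_gap: 0.668
gripper_force: 55.2
```

```bash
python3 w.py
```

```text
17.9 [ 0.51811686 -0.33179422  0.13129719] [-2.700e-01 -4.000e-02 -5.770e+00 -1.000e-02 -0.000e+00 -0.000e+00
  0.000e+00 -4.900e+01 -1.573e+01 -0.000e+00  0.000e+00 -0.000e+00] [0.38 0.47 0.38 0.03 0.03 0.03 0.   0.01 0.01 0.   0.   0.  ]
```

Green weighs about 5.8 N against red's 2.6 N, so green is the heavy one and stays in the gripper. I'll raise it well above red and carry it to the mat.

{"api": "move_arm", "payload": {"targets": [{"dx": 0,"dy": 0,"dz": 0.4,"rx": 0,"ry": 0,"rz": 0},{"dx": 0,"dy": 0,"dz": 0.6,"rx": 0,"ry": 0,"rz": 0},{"dx": 0,"dy": 0,"dz": 0.7,"rx": 0,"ry": 0,"rz": 0},{"dx": 0,"dy": 0,"dz": 0.8,"rx": 0,"ry": 0,"rz": 0},{"dx": 0,"dy": 0,"dz": 0.8,"rx": 0,"ry": 0,"rz": 0},{"dx": 0,"dy": 0,"dz": 0.8,"rx": 0,"ry": 0,"rz": 0},{"dx": 0,"dy": 0,"dz": 0.8,"rx": 0,"ry": 0,"rz": 0},{"dx": 0,"dy": 0,"dz": 0.6,"rx": 0,"ry": 0,"rz": 0},{"dx": 0,"dy": 0,"dz": 0.4,"rx": 0,"ry": 0,"rz": 0},{"dx": 0,"dy": 0,"dz": 0.1,"rx": 0,"ry": 0,"rz": 0}]}}

```text
t: 19.2
tcp_pos: [0.5183, -0.332, 0.2821]
tool_rot: [0.985, 0.173, 0.0, 0.0]
force: [-0.1, -0.3, -6.0]
finger_gap: 0.669
gripper_force: 55.2
```

{"api": "move_arm", "payload": {"targets": [{"dx": -0.06,"dy": 0.3,"dz": 0,"rx": 0,"ry": 0,"rz": 0},{"dx": -0.06,"dy": 0.5,"dz": 0,"rx": 0,"ry": 0,"rz": 0},{"dx": -0.06,"dy": 0.7,"dz": 0,"rx": 0,"ry": 0,"rz": 0},{"dx": -0.06,"dy": 0.8,"dz": 0,"rx": 0,"ry": 0,"rz": 0},{"dx": -0.06,"dy": 0.8,"dz": 0,"rx": 0,"ry": 0,"rz": 0},{"dx": -0.06,"dy": 0.8,"dz": 0,"rx": 0,"ry": 0,"rz": 0},{"dx": -0.06,"dy": 0.8,"dz": 0,"rx": 0,"ry": 0,"rz": 0},{"dx": -0.06,"dy": 0.8,"dz": 0,"rx": 0,"ry": 0,"rz": 0},{"dx": -0.06,"dy": 0.8,"dz": 0,"rx": 0,"ry": 0,"rz": 0},{"dx": -0.06,"dy": 0.8,"dz": 0,"rx": 0,"ry": 0,"rz": 0}]}}

```text
t: 20.45
tcp_pos: [0.5031, -0.153, 0.2814]
tool_rot: [0.985, 0.173, 0.0, 0.0]
force: [0.2, 0.6, -5.8]
finger_gap: 0.675
gripper_force: 55.2
```

{"api": "move_arm", "payload": {"targets": [{"dx": -0.06,"dy": 0.8,"dz": 0,"rx": 0,"ry": 0,"rz": 0},{"dx": -0.06,"dy": 0.8,"dz": 0,"rx": 0,"ry": 0,"rz": 0},{"dx": -0.06,"dy": 0.8,"dz": 0,"rx": 0,"ry": 0,"rz": 0},{"dx": -0.06,"dy": 0.8,"dz": 0,"rx": 0,"ry": 0,"rz": 0},{"dx": -0.06,"dy": 0.8,"dz": 0,"rx": 0,"ry": 0,"rz": 0},{"dx": -0.06,"dy": 0.8,"dz": 0,"rx": 0,"ry": 0,"rz": 0},{"dx": -0.06,"dy": 0.8,"dz": 0,"rx": 0,"ry": 0,"rz": 0},{"dx": -0.06,"dy": 0.8,"dz": 0,"rx": 0,"ry": 0,"rz": 0},{"dx": -0.06,"dy": 0.8,"dz": 0,"rx": 0,"ry": 0,"rz": 0},{"dx": -0.06,"dy": 0.8,"dz": 0,"rx": 0,"ry": 0,"rz": 0}]}}

```text
t: 21.7
tcp_pos: [0.488, 0.047, 0.2814]
tool_rot: [0.985, 0.174, 0.0, 0.0]
force: [0.4, -1.0, -6.3]
finger_gap: 0.675
gripper_force: 55.2
```

{"api": "move_arm", "payload": {"targets": [{"dx": -0.06,"dy": 0.8,"dz": 0,"rx": 0,"ry": 0,"rz": 0},{"dx": -0.06,"dy": 0.8,"dz": 0,"rx": 0,"ry": 0,"rz": 0},{"dx": -0.06,"dy": 0.8,"dz": 0,"rx": 0,"ry": 0,"rz": 0},{"dx": -0.06,"dy": 0.8,"dz": 0,"rx": 0,"ry": 0,"rz": 0},{"dx": -0.06,"dy": 0.8,"dz": 0,"rx": 0,"ry": 0,"rz": 0},{"dx": -0.06,"dy": 0.7,"dz": 0,"rx": 0,"ry": 0,"rz": 0},{"dx": -0.06,"dy": 0.6,"dz": 0,"rx": 0,"ry": 0,"rz": 0},{"dx": -0.06,"dy": 0.4,"dz": 0,"rx": 0,"ry": 0,"rz": 0},{"dx": -0.06,"dy": 0.2,"dz": 0,"rx": 0,"ry": 0,"rz": 0},{"dx": -0.06,"dy": 0,"dz": 0,"rx": 0,"ry": 0,"rz": 0}]}}

```text
t: 22.95
tcp_pos: [0.473, 0.1932, 0.2813]
tool_rot: [0.985, 0.174, -0.0, 0.0]
force: [-0.8, -0.0, -5.9]
finger_gap: 0.668
gripper_force: 55.2
```

{"api": "move_arm", "payload": {"targets": [{"dx": 0,"dy": 0,"dz": 0,"rx": 0,"ry": 0,"rz": 0},{"dx": 0,"dy": 0,"dz": 0,"rx": 0,"ry": 0,"rz": 0},{"dx": 0,"dy": 0,"dz": 0,"rx": 0,"ry": 0,"rz": 0},{"dx": 0,"dy": 0,"dz": 0,"rx": 0,"ry": 0,"rz": 0},{"dx": 0,"dy": 0,"dz": 0,"rx": 0,"ry": 0,"rz": 0},{"dx": 0,"dy": 0,"dz": 0,"rx": 0,"ry": 0,"rz": 0},{"dx": 0,"dy": 0,"dz": 0,"rx": 0,"ry": 0,"rz": 0},{"dx": 0,"dy": 0,"dz": 0,"rx": 0,"ry": 0,"rz": 0},{"dx": 0,"dy": 0,"dz": 0,"rx": 0,"ry": 0,"rz": 0},{"dx": 0,"dy": 0,"dz": 0,"rx": 0,"ry": 0,"rz": 0}]}}

```text
t: 24.2
tcp_pos: [0.4731, 0.1932, 0.2813]
tool_rot: [0.985, 0.174, 0.0, -0.0]
force: [-0.2, 0.2, -5.8]
finger_gap: 0.672
gripper_force: 55.2
```

```bash
python3 - <<'E'
from h import *
cv2.imwrite("pics/end.png",cams.snapshot("scene")[...,::-1]);s=sensors.sense();print(s["t"],s["tcp_pos"],s["force"],s["finger_gap"])
E
```

```text
24.25 [0.4731177  0.19319152 0.28130191] [-0.45985094 -0.21322511 -6.25529836] 0.6696495280102872
```

View pics/end.png

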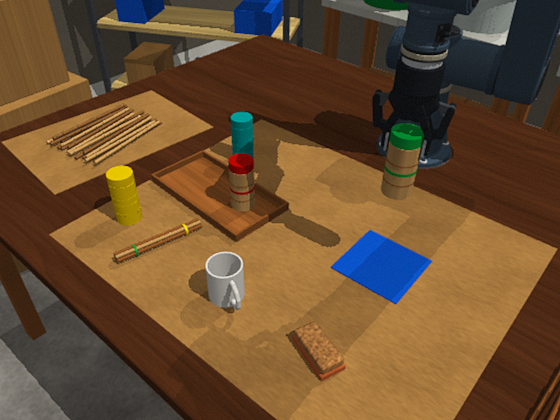

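The final view shows green held upright at (402,160) above the mat and red upright in the tray at (241,183). The mug, sanding block and bundle have not moved. Handing in.

```bash
python3 -c "
from station import order;print(order.sign_off())"
```

```text
the job is handed in; nothing more can be done
None
```

I handed the job in at about 24 s, with the heavier green-lidded canister (about 5.8 N, against about 2.6 N for red) held upright and still about 20 cm above the mat's centre, and the red-lidded one standing upright in the tray; the sign-off gave no verdict.

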